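# Stow the draining chopping board upright in the board rack

### The job

The chopping board is draining, slanted on the drip rail at the front of the steel board rack. Tip it up until it stands on its long edge against the back rails, then slide it along the gutter to the left into the upright slot until it just rests against the wooden end plate, without shoving that plate along. Keep the board's lower edge down in the gutter all the way, and leave the mug, the salt shaker and the lemon where they are.

Things in the scene. Friction and masses are not known exactly. Their poses are not given: they have to be found in the camera images.
- rack: Fixed steel-wire board rack, 515 mm long, 150 mm high. Origin on the worktop below the front face of the back rails, in the middle of where the board drains; x away from the robot, y along the gutter to the left (to the slot), z up. Back rails: 8 mm rods 40, 85, 130 mm above the gutter floor, full length (y -165 to +350 mm). Gutter and rails lean back 6 degrees: a board tipped against them stays.
- cutting_board: Loose blue chopping board, 210 (x) x 300 (y) x 13 (z) mm, 0.5-0.9 kg; origin at the centre of its underside. Starts slanted about 42 degrees: far long edge (+x) in the gutter, near long edge (-x) free, 158 mm above the worktop, 166 mm nearer the robot than the rack's origin. Upright in the rack its x points down, z away from the robot, top edge 225 mm up. Slides with 2 to 8 N of friction.
- board_lead (a point): Point on the middle of the thickness of the board's left end face (+y end, the one that goes first into the slot), 80 mm from the lower long edge; axes as the board's.
- board_rear (a point): Same point on the right end face (-y end, the one to push on), 300 mm from board_lead.
- foot_left (a point): Left end of the board's lower long edge (middle of the thickness).
- foot_right (a point): Right end of the board's lower long edge (middle of the thickness).
- plate_face (a point): On the end plate, a dark wooden block 18 x 10 x 150 mm that stands across the slot: the middle of the face that looks towards the board, 80 mm above the gutter floor; axes as the rack's. The plate can slide along the gutter but is stiff: it gives way at about 14 N on top of the board's own friction.
- end_plate (a joint): Position of the end plate along the gutter in m: 0 puts its face at rack y = +262 mm, larger is farther left. Starts between 0 and 0.05.
- mug: Green and white coffee mug, 90 x 122 x 107 mm, loose bystander standing in front of the rack's left end; origin at the middle of its underside.
- salt: Salt shaker, 44 x 44 x 90 mm, loose bystander in front of the rack, to the left of the mug; origin at the middle of its underside.
- lemon: Lemon, 78 x 55 x 56 mm, loose bystander in front of the rack, to the right; origin at the middle of its underside.
- gutter (a point): Middle of the gutter floor, 17 mm above the worktop, axes as the rack's. The gutter is 20 mm wide with a front lip 6 mm high, runs from rack y -165 to +350 mm; the board's lower edge stands in it and pivots there.
- drip_rail (a point): Middle of the drip rail, a fixed 10 mm rod along rack y, 180 mm long, about 110 mm above the worktop, 121 mm in front of the rack's origin, on two legs at its ends. The board's underside rests on it 145 mm up the slope, so the board's near 65 mm overhang freely.
- slot_mouth (a point): Entrance of the upright slot at rack y +215 mm, mid-width, 85 mm above the gutter floor. The slot, between the back rails and three front rails up to 130 mm above the gutter floor, is 22 mm wide and runs to rack y +340 mm; the front rails flare forward 21 mm over the last 27 mm before the entrance.

How it is judged:
On the way:
1. the board stands upright against the back rails, its left end still outside the slot (angle between the x axis of cutting_board and the z axis of rack, either way round below 0.2 rad and y of board_lead in the frame of rack below 0.2 m), for 0.2 s.
At the end, for the whole second after the job is handed in: The board stands at rest on its long edge in the slot, within 11 degrees of vertical and in line with the gutter, both lower corners down on the gutter floor (within 9 mm), its left end touching the end plate (gap under 3 mm), and the end plate less than 5 mm from where it was (angle between the x axis of cutting_board and the z axis of rack, either way round below 0.2 rad and angle between the y axis of cutting_board and the y axis of rack, either way round below 0.04 rad and y of board_lead in the frame of plate_face between -0.003 and 0.003 m and z of each of foot_left, foot_right in the frame of rack below 0.026 m and distance of plate_face from where it was at the start of the episode below 0.005 m and linear speed of cutting_board below 0.01 m/s).
It fails at once if the board's lower edge was lifted out of the gutter (z of any of foot_left, foot_right in the frame of rack above 0.06 m).
It fails at once if the mug, the salt shaker or the lemon was disturbed (distance of any of mug, salt, lemon from where it was at the start of the episode above 0.03 m).
It also fails if it takes over 59 s, if anything falls off the work surface, if the arm or the gripper's body presses on something with over 40 N, if the wrist force passes 120 N, or if a joint passes its speed limit or range.

### The arm

A 7-joint arm with a two-finger parallel gripper is mounted at the origin on a cart in front of the work surface, level with it; the furniture and walls round the work are solid. World frame = base frame: x ahead of the robot, y to its left, z up, the work surface at z = 0. Lengths are in m, angles in rad, forces in N, time in s.
With the tool pointing down it reaches from about 0.425 to 0.875 m from the base axis. Payload 4.7 kg.
Tool frame: the origin (TCP) lies at the very end of the fingers, on their centre line; the grasp point (between the pads) lies 19 mm behind it; z points along the fingers, y is the line along which they close (so a half turn about z gives the same grasp; the last joint's range is limited). The gripper opens to 87 mm and grips with 3 to 60 N. Pads are 19 mm wide; open, the fingers measure 117 mm over their backs; the gripper's body (75 mm by 190 mm) begins 51 mm behind the grasp point.
Start: joints at [-1.13, 0.321, -0.07, 1.45, 0.023, 1.371, -0.057], TCP at [0.269, 0.592, 0.184] pointing down, gripper open.
Joint ranges: [-2.86, 2.86], [-0.3, 2.09], [-1.38, 1.24], [0.06, 2.45], [-1.56, 4.7], [0.09, 2.05], [-2.69, 2.69]. Speed limits (rad/s): [2.57, 2.57, 3.14, 3.14, 3.14, 3.14, 3.14].

### API

Orientations are given as a rotation vector (axis times angle).
In Python, from bench import ctrl gives the robot as it stands.
- The arm moves only by the shell command python3 -m jog 'ROWS' [FORCE]. ROWS is JSON, a list that holds one entry, the list of rows, each a list of 7 numbers: the shift along the tool's x, y, z in mm, then the turn, a rotation vector about the tool's x, y, z in degrees, then the finger opening in mm, from 0 to 87. A call has 1 to 10 rows; each row is the pose to reach, as a shift and turn from the pose commanded when the call began, along the tool's axes at that moment; what a row does not reach only later rows make up. A row lasts 1/10 s, in which the tool goes at most 50 mm and 8.59 degrees, less where a joint would pass 70% of its speed; a pose out of reach is approached as far as the arm can. A call with a gripper value outside its range is refused whole. The fingers move at their own pace and stop on an object; FORCE is the grip in N (left out, the last holds). Time passes only in rows, so rows that repeat a pose let the fingers close. It gives the time, the measured TCP pose, the force, the opening and the grip force at its end, in the units of the state.
- ctrl.get_state(): the state, without advancing time (a new reading comes with each control period).
- ctrl.get_image(name): name is "scene" or "top" or "wrist"; returns a dict with "image" (400x640x3 uint8, red, green, blue), "depth" (400x640 float32, m along the optical axis (not along the pixel's ray), 0 where there is no reading), "fov_y" (degrees; the focal length in pixels is half the picture's height over the tangent of half this angle, whatever the lens; pixels are square), "cx", "cy" (the principal point, pixels), "rvec" (rotation vector, rad) and "tvec" (3), from world to camera coordinates, as OpenCV has them. Camera axes: x right, y down, z forward; pixel columns grow to the right and rows downward; lengths in m; the calibration is good to about 2 mm. A picture is of the moment at which its call begins.
- ctrl.close_job(): hands the job in; it is judged then, once.
The state is a dict: "time": time; "joint_positions": joint angles; "qd": joint speeds; "joint_torque": joint torques, N m; "position": TCP position; "tool_rot": TCP orientation; "ft_force": force on the tool from outside, world axes, zero at the start; "torque": the same for the moment, N m; "grip_width": opening from 0.0 (shut) to 1.0 (fully open); "grip_force": force on a finger pad.
Only numpy, scipy, OpenCV 4.12 (cv2) and the standard library are available. Lean on these libraries where they do the work, as an engineer would, in place of code of your own. Each camera call takes 0.05 s, during which the arm holds its last target. There are 200 camera calls.

## Working session

There is one attempt and no reset: what is moved stays moved. The work goes in short steps, Python scripts to look and compute and a shell command to move; the robot and the scene stay as the last step left them, time stands still between calls to the robot, and variables do not carry over. Pictures are saved under pics/ and viewed, at most 10 in all, crops included, and the job is handed in when it is done.

```bash
ls; mkdir -p pics
cat > h.py <<'E'
import numpy as np, cv2
from bench import ctrl
from scipy.spatial.transform import Rotation as R
def cloud(d):
    D=d["depth"];h,w=D.shape;f=h/2/np.tan(np.radians(d["fov_y"]/2))
    v,u=np.mgrid[:h,:w]
    P=np.stack([(u-d["cx"])*D/f,(v-d["cy"])*D/f,D],-1)
    M=R.from_rotvec(np.ravel(d["rvec"])).as_matrix()
    W=(P-np.ravel(d["tvec"]))@M
    W[D<=0]=np.nan
    return W
def shot(n,fn):
    d=ctrl.get_image(n);cv2.imwrite("pics/"+fn,d["image"][:,:,::-1]);return d,cloud(d)
E
python3 - <<'E'
from h import *
for n in("scene","top"):
    d,W=shot(n,n+"0.png"); np.save(n+"0.npy",W)
    print(n,d["tvec"],d["rvec"])
s=ctrl.get_state();print(s["position"],s["tool_rot"],s["time"],s["ft_force"])
print(R.from_rotvec(s["tool_rot"]).as_matrix().round(3))
a=cv2.imread("pics/scene0.png");b=cv2.imread("pics/top0.png")
E
```

```text
pics
scene [-0.31071793  0.35458017  1.12459024] [ 2.12097847 -1.04136056  0.45989447]
top [-0.00995464  0.51250834  1.27465191] [ 2.17265881 -2.18732886  0.0846188 ]
[0.26888785 0.59116396 0.18317056] [-6.65260757e-01 -3.07006301e+00  2.65543180e-03] 0.1 [-0.5242675  0.0949842  0.0114688]
[[-0.91   0.414 -0.001]
 [ 0.414  0.91  -0.002]
 [-0.    -0.002 -1.   ]]
```

View pics/scene0.png

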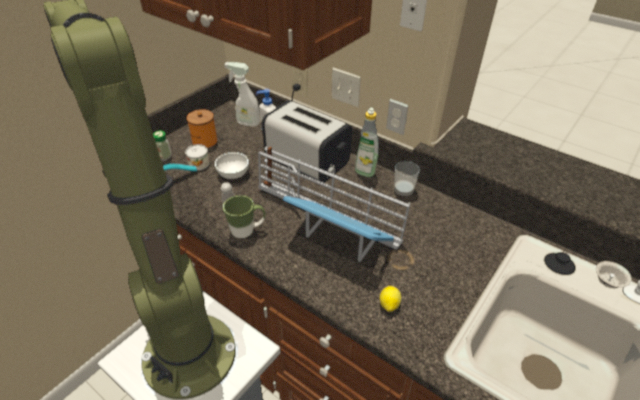

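View pics/top0.png

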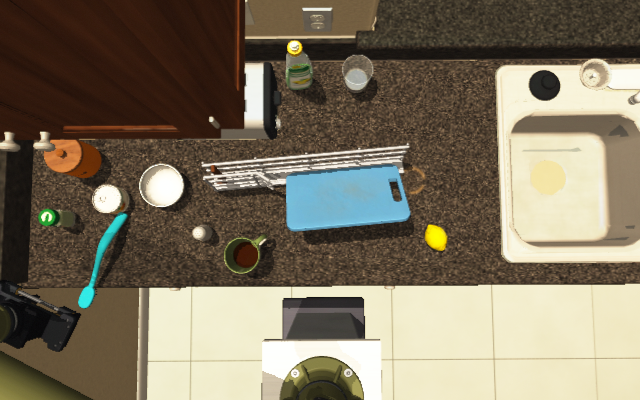

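The scene view shows the blue board slanted on the rack at about (335,215), the mug at (240,215) and the lemon at (390,298). In the top view the board spans (287–409, 165–230), the mug is at (245,255), the salt at (202,233), the lemon at (436,237) and the dark plate at about (212,172).

Run:
```python
from h import *
W=np.load("top0.npy");im=cv2.imread("pics/top0.png").astype(int)
b,g,r=im[...,0],im[...,1],im[...,2]
m=(b>r+40)&(b>110)&(np.isfinite(W[...,2]));m[:,:270]=0;m[:,430:]=0;m[:140]=0;m[245:]=0
m=cv2.erode(m.astype(np.uint8),np.ones((3,3)))>0
P=W[m];c=P.mean(0);
for _ in range(3):
    n=np.linalg.svd(P-c,full_matrices=False)[2][2]; k=abs((P-c)@n)<.006; P=P[k];c=P.mean(0)
n*=np.sign(n[2]);print("c",c,"n",n,"tilt",np.degrees(np.arccos(n[2])),len(P))
yax=np.cross([0,0,1],-n);yax/=np.linalg.norm(yax)
# n points up & toward robot: n=-sin*x+cos*z ; horizontal rack x = -n_h
xr=-np.array([n[0],n[1],0]);xr/=np.linalg.norm(xr);yr=np.cross([0,0,1],xr);print("xr",xr,"yaw",np.degrees(np.arctan2(xr[1],xr[0])))
mf=(b>r+30)&(b>90);mf[:,:270]=0;mf[:,430:]=0;mf[:140]=0;mf[245:]=0
cnt=max(cv2.findContours(mf.astype(np.uint8),0,1)[0],key=cv2.contourArea)
print(cv2.boxPoints(cv2.minAreaRect(cnt)))
s=np.cross(yr,n);  # slope dir
q=P-c
for nm,a in(("x",xr),("y",yr),("s",s)):
    t=P@a;print(nm,np.percentile(t,[0.2,1,50,99,99.8]))
print("z",np.percentile(P[:,2],[.2,1,99,99.8]))
# rails: points above z .07 in rack region
for lab,(u0,u1,v0,v1) in {"mug":(222,270,232,275),"salt":(190,214,222,244),"lemon":(422,450,222,254),"plate":(203,222,160,185)}.items():
    Q=W[v0:v1,u0:u1].reshape(-1,3);Q=Q[np.isfinite(Q[:,2])];Q=Q[Q[:,2]>.015];print(lab,len(Q),Q.min(0).round(3),Q.max(0).round(3),np.median(Q,0).round(3))
# top rail line
Q=W[140:195,200:412].reshape(-1,3);Q=Q[(Q[:,2]>.135)&(Q[:,2]<.16)]
print(len(Q)); 
A=np.polyfit(Q[:,1],Q[:,0],1);print("rail x=",A,"y",Q[:,1].min(),Q[:,1].max(),Q[:,2].mean(), "yaw",np.degrees(-np.arctan(A[0])))
```

```text
c [ 0.52141963 -0.05908702  0.10662696] n [0.66677577 0.0573409  0.74304919] tilt 42.00818872734442 5923
xr [-0.99632262 -0.08568103 -0.        ] yaw -175.0848118975476
[[281.55124 173.69923]
 [405.33017 162.29854]
 [410.68863 220.47606]
 [286.9097  231.87675]]
x [-0.59287569 -0.5914276  -0.51174162 -0.44516907 -0.44397747]
y [-0.03756694 -0.03504641  0.10304535  0.25243514  0.25504427]
s [-0.4170596  -0.41429853 -0.30754884 -0.21967083 -0.2180686 ]
z [0.03464068 0.03714632 0.1679891  0.16961792]
mug 1134 [0.336 0.138 0.022] [0.433 0.239 0.113] [0.382 0.202 0.045]
salt 249 [0.419 0.29  0.017] [0.458 0.327 0.093] [0.439 0.302 0.08 ]
lemon 451 [ 0.388 -0.334  0.021] [ 0.455 -0.277  0.062] [ 0.422 -0.303  0.048]
plate 317 [0.558 0.237 0.016] [0.609 0.287 0.174] [0.581 0.259 0.146]
958
rail x= [-0.13222469  0.61961964] y -0.21834964001717555 0.28817246546196934 0.14934753871184062 yaw 7.532223406634895
```

Run:
```python
import cv2
a=cv2.imread("pics/top0.png")[135:245,190:420];cv2.imwrite("pics/crop1.png",cv2.resize(a,None,fx=3.4,fy=3.4,interpolation=2))
```

```text
(no output)
```

View pics/crop1.png

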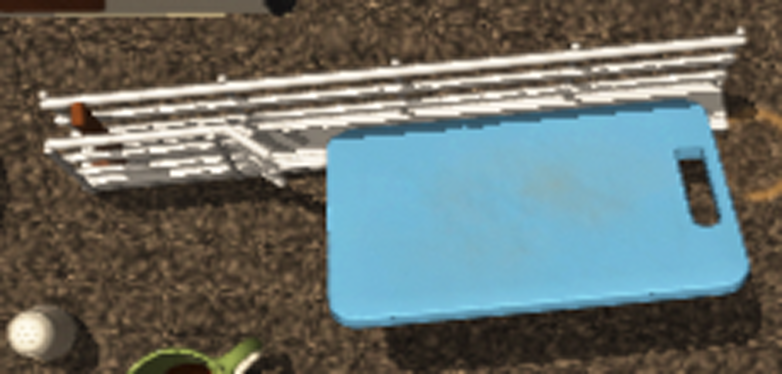

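The crop shows the board's handle hole at the right end, the slot at the left, and the brown plate at about (85,120) in crop pixels.

```bash
cat >> h.py <<'E'
xr=np.array([.99632,.08568,0]);yr=np.array([-.08568,.99632,0])
RK=np.stack([xr,yr,[0,0,1]])   # world -> rack axes
E
python3 - <<'E'
from h import *
W=np.load("top0.npy")@RK.T;im=cv2.imread("pics/top0.png").astype(int)
Q=W[135:200,300:412].reshape(-1,3);Q=Q[(Q[:,2]>.14)&(Q[:,2]<.16)&(Q[:,0]>.58)]
A=np.polyfit(Q[:,1],Q[:,0],1);print("rail",A,len(Q),Q[:,0].min(),Q[:,0].max(),Q[:,1].min(),Q[:,1].max(),Q[:,2].mean())
b,g,r=im[...,0],im[...,1],im[...,2]
for n,sl in(("top",np.s_[155:190,200:230]),):
    m=np.zeros(b.shape,bool);m[sl]=1;m&=(r>b+25)&(r>60)
    Q=W[m];print("plate",len(Q),np.c_[np.argwhere(m)[:,::-1],Q.round(3)].tolist()[:40])
for nm,(u0,u1,v0,v1) in {"toaster":(225,282,62,140),"cab":(20,200,20,130),"bottle":(283,315,40,92)}.items():
    Q=W[v0:v1,u0:u1].reshape(-1,3);Q=Q[Q[:,2]>.05];print(nm,np.percentile(Q,[1,50,99],axis=0).round(3).tolist())
W2=np.load("scene0.npy")@RK.T;i2=cv2.imread("pics/scene0.png").astype(int)
m=np.zeros(i2.shape[:2],bool);m[140:200,250:285]=1;m&=(i2[...,2]>i2[...,0]+20)&(i2[...,2]<140);Q=W2[m];print("plate scene",len(Q),np.percentile(Q,[5,50,95],axis=0).round(3).tolist())
Q=W2[(W2[...,2]>.25)&(W2[...,0]>.4)&(W2[...,0]<.9)&(W2[...,1]<.3)&(W2[...,1]>-.4)];print("tall",len(Q),Q.min(0) if len(Q) else 0)
E
```

```text
rail [0.00098072 0.62238303] 368 0.6178972874724085 0.6315397643249223 -0.2727455158144259 -0.007055877299213729 0.14850893836991005
plate 539 [[200.0, 155.0, 0.679, 0.273, -0.002], [201.0, 155.0, 0.679, 0.271, -0.002], [202.0, 155.0, 0.679, 0.268, -0.002], [203.0, 155.0, 0.678, 0.264, 0.0], [204.0, 155.0, 0.678, 0.262, 0.0], [205.0, 155.0, 0.677, 0.259, 0.002], [206.0, 155.0, 0.677, 0.256, 0.001], [207.0, 155.0, 0.678, 0.254, -0.003], [208.0, 155.0, 0.678, 0.252, -0.004], [209.0, 155.0, 0.676, 0.248, 0.001], [212.0, 155.0, 0.674, 0.238, 0.007], [213.0, 155.0, 0.675, 0.237, 0.0], [214.0, 155.0, 0.675, 0.234, 0.002], [215.0, 155.0, 0.675, 0.232, -0.001], [216.0, 155.0, 0.676, 0.23, -0.005], [217.0, 155.0, 0.675, 0.226, -0.001], [219.0, 155.0, 0.675, 0.221, -0.005], [220.0, 155.0, 0.673, 0.217, 0.002], [221.0, 155.0, 0.673, 0.215, 0.001], [222.0, 155.0, 0.673, 0.212, 0.003], [223.0, 155.0, 0.673, 0.21, -0.002], [224.0, 155.0, 0.672, 0.206, 0.002], [225.0, 155.0, 0.671, 0.203, 0.006], [226.0, 155.0, 0.673, 0.202, -0.003], [227.0, 155.0, 0.672, 0.198, 0.001], [228.0, 155.0, 0.671, 0.195,
[... 171 characters left out ...]
, 0.675, 0.264, 0.001], [204.0, 156.0, 0.675, 0.262, -0.0], [205.0, 156.0, 0.675, 0.259, 0.001], [206.0, 156.0, 0.674, 0.256, 0.001], [207.0, 156.0, 0.674, 0.254, 0.0], [208.0, 156.0, 0.674, 0.251, 0.001], [209.0, 156.0, 0.674, 0.249, -0.004], [210.0, 156.0, 0.674, 0.246, -0.005], [212.0, 156.0, 0.674, 0.24, -0.003], [213.0, 156.0, 0.673, 0.237, -0.0]]
toaster [[0.625, 0.035, 0.058], [0.716, 0.076, 0.186], [0.852, 0.169, 0.616]]
cab [[0.608, 0.075, 0.532], [0.62, 0.169, 0.778], [0.651, 0.375, 0.921]]
bottle [[0.834, -0.066, 0.052], [0.846, -0.024, 0.135], [0.931, 0.015, 0.257]]
plate scene 779 [[nan, nan, nan], [nan, nan, nan], [nan, nan, nan]]
tall 7147 [ 0.60265185 -0.02652599  0.25038198]
```

Run:
```python
from h import *
for n in("top","scene"):
    W=np.load(n+"0.npy")@RK.T;im=cv2.imread(f"pics/{n}0.png").astype(int)
    k=(im[...,2]>im[...,0]*1.5)&(W[...,2]>.06)&(W[...,2]<.19)&(abs(W[...,0]-.61)<.03)&(abs(W[...,1]-.2)<.07)
    Q=W[k];print(n,len(Q),np.percentile(Q,[2,10,50,90,98],axis=0).round(4).tolist())
# target: rack(x .470,y -.169) z .30
s=ctrl.get_state();T=R.from_rotvec(s["tool_rot"]).as_matrix();p=np.array(s["position"])
Tg=np.stack([-yr*-1*-1,xr,[0,0,-1]],1);Tg[:,0]=np.cross(Tg[:,1],Tg[:,2])
for z in(.30,.13):
    g=RK.T@np.array([.470,-.169,z]);print(g,"shift mm",(T.T@(g-p)*1e3).round(1))
print("turn",np.degrees(R.from_matrix(T.T@Tg).as_rotvec()).round(2),np.linalg.det(Tg))
```

```text
top 74 [[0.5839, 0.1991, 0.0613], [0.594, 0.1996, 0.0996], [0.6067, 0.201, 0.1551], [0.6144, 0.2067, 0.1705], [0.6172, 0.2086, 0.1734]]
scene 65 [[0.591, 0.1991, 0.062], [0.5918, 0.1994, 0.0698], [0.6002, 0.2023, 0.117], [0.6092, 0.2045, 0.1667], [0.6121, 0.2053, 0.1701]]
[ 0.48275032 -0.12810848  0.3       ] shift mm [-492.4 -566.4 -115.8]
[ 0.48275032 -0.12810848  0.13      ] shift mm [-492.4 -566.1   54.2]
turn [-9.000e-02  6.000e-02  6.063e+01] 0.9999946048
```

```bash
python3 -m jog '[[[-35,-30,-20,0,0,6,87],[-70,-60,-40,0,0,12,87],[-105,-92,-60,0,0,18,87],[-140,-124,-80,0,0,24,87],[-175,-156,-100,0,0,30,87],[-210,-190,-115,0,0,36,87],[-245,-222,-115,0,0,42,87],[-280,-255,-115,0,0,48,87],[-310,-288,-115,0,0,54,87],[-340,-320,-115,0,0,60.6,87]]]' 40
cat > go.py <<'E'
from h import *
import sys
# go.py x y z tiltdeg : shift and turn to rack pose; tilt = tool tip leaning toward robot
def rel(x,y,z,t):
    s=ctrl.get_state();T=R.from_rotvec(s["tool_rot"]).as_matrix();p=np.array(s["position"])
    Tg=np.stack([-yr,xr,[0,0,-1]],1);Tg[:,0]=np.cross(Tg[:,1],Tg[:,2])
    Tg=R.from_rotvec(np.cross([0,0,-1],-xr)*np.radians(t)).as_matrix()@Tg
    print("now rack",(RK@p*1e3).round(1),"F rack",(RK@np.array(s["ft_force"])).round(1),"t",s["time"],"x-axis rack",(RK@T[:,0]).round(2))
    print("shift",(T.T@(RK.T@np.array([x,y,z])-p)*1e3).round(1),"turn",np.degrees(R.from_matrix(T.T@Tg).as_rotvec()).round(2))
if len(sys.argv)>4: rel(*map(float,sys.argv[1:5]))
E
python3 go.py .47 -.169 .3 0
```

```text
time: 1.1
position: [0.4463, 0.1573, 0.299]
tool_rot: [-2.129, -2.31, -0.0]
ft_force: [1.7, 1.5, -0.4]
grip_width: 0.998
grip_force: 0.0
now rack [458.2 118.5 299. ] F rack [ 1.8  1.3 -0.4] t 1.1 x-axis rack [0. 1. 0.]
shift [-287.4   13.2   -1.1] turn [-0.   -0.01 -0.27]
```

```bash
python3 -m jog '[[[-40,2,0,0,0,0,87],[-80,4,0,0,0,0,87],[-120,6,0,0,0,0,87],[-165,8,0,0,0,0,87],[-210,10,0,0,0,0,87],[-250,12,0,0,0,0,87],[-275,12,0,0,0,0,87],[-287,12,20,0,0,0,87],[-287,12,50,0,0,0,87],[-287,12,70,0,0,0,87]]]'
python3 -m jog '[[[0,0,25,0,0,0,87],[0,0,50,0,0,0,87],[0,0,75,0,0,0,87],[0,0,90,0,0,0,87],[0,0,100,0,0,0,87],[0,0,100,0,0,0,87]]]'
python3 go.py .47 -.169 .13 0
python3 -c "
from h import *
shot('scene','s1.png')"
```

```text
time: 2.1
position: [0.4818, -0.1257, 0.2272]
tool_rot: [-2.124, -2.312, 0.001]
ft_force: [-0.3, 0.5, -0.6]
grip_width: 0.998
grip_force: 0.0
time: 2.7
position: [0.4817, -0.1251, 0.1279]
tool_rot: [-2.122, -2.314, 0.003]
ft_force: [-0.4, -0.0, 1.1]
grip_width: 0.994
grip_force: 0.0
now rack [ 469.2 -165.9  127.9] F rack [-0.4 -0.   1.1] t 2.7 x-axis rack [-0.  1.  0.]
shift [-3.1  0.8 -2.1] turn [-0.15 -0.01  0.03]
```

View pics/s1.png

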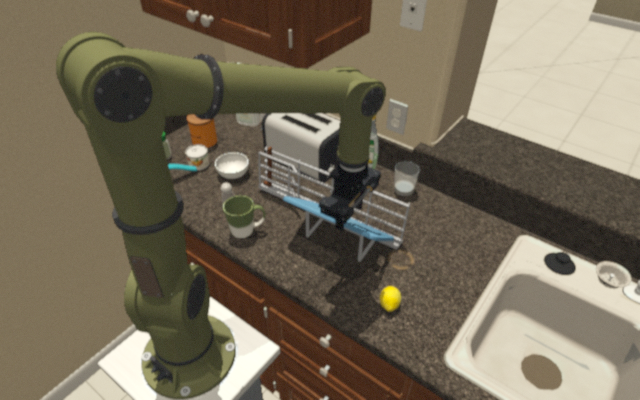

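The picture shows the fingers straddling the board's near edge at about (345,205), with everything else unmoved. Next is tipping the board up.

```bash
python3 -m jog '[[[0,10,0,0,0,0,87],[0,20,-7,0,0,0,87],[0,30,-14,0,0,0,87],[0,40,-22,0,0,0,87],[0,50,-29,0,0,0,87],[0,60,-36,0,0,0,87],[0,70,-42,0,0,0,87],[0,80,-48,0,0,0,87],[0,90,-52,0,0,0,87],[0,100,-55,0,0,0,87]]]'
python3 go.py .61 -.169 .18 0
```

```text
time: 3.75
position: [0.5841, -0.1163, 0.1851]
tool_rot: [2.122, 2.315, 0.001]
ft_force: [-0.6, 0.0, -0.0]
grip_width: 1.002
grip_force: 0.0
now rack [ 572.  -165.9  185.1] F rack [-0.6  0.1 -0. ] t 3.75 x-axis rack [-0.  1. -0.]
shift [-3.1 38.   5.2] turn [0.08 0.02 0.07]
```

```bash
python3 -c "
from h import *
d,W=shot('scene','s2.png');i=d['image'][120:300,230:430];cv2.imwrite('pics/s2c.png',cv2.resize(i[:,:,::-1],None,fx=3,fy=3,interpolation=2))"
```

```text
(no output)
```

View pics/s2c.png

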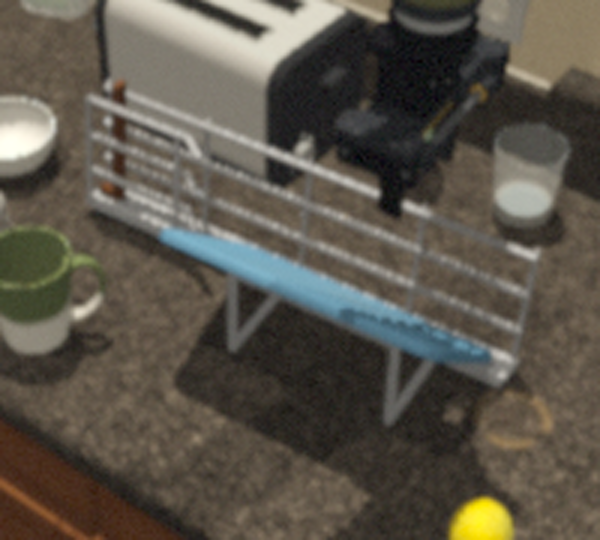

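Run:
```python
from h import *
d,W=shot("scene","s3.png");W=W@RK.T;im=d["image"].astype(int)
k=(im[...,2]>im[...,0]+40)&(abs(W[...,0]-.55)<.2)&(abs(W[...,1]+.1)<.25)&(W[...,2]>.02)
print("board now",np.percentile(W[k],[1,50,99],axis=0).round(3))
k=(im.max(2)<60)&(abs(W[...,0]-.57)<.15)&(abs(W[...,1]+.166)<.12)&(W[...,2]>.17)&(W[...,2]<.3)
Q=W[k];print("grip",len(Q),np.percentile(Q,[1,50,99],axis=0).round(3))
for z0 in(.17,.185,.2,.22,.24,.26,.28):
    q=Q[(Q[:,2]>z0)&(Q[:,2]<z0+.02)]
    if len(q):print(z0,len(q),q.min(0).round(3),q.max(0).round(3))
f=200/np.tan(np.radians(d["fov_y"]/2));K=np.array([[f,0,d["cx"]],[0,f,d["cy"]],[0,0,1]])
for p in([.572-.05,-.166,.185],[.572+.05,-.166,.185],[.572,-.216,.185],[.572,-.116,.185]):
    print(p,cv2.projectPoints((RK.T@np.array(p))[None],np.array(d["rvec"],float),np.array(d["tvec"],float),K,None)[0].ravel().round(0))
W=np.load("scene0.npy")@RK.T;im=cv2.imread("pics/scene0.png").astype(int)
k=(im[...,0]>im[...,2]+40)&(abs(W[...,0]-.55)<.2)&(abs(W[...,1]+.1)<.25)&(W[...,2]>.02)
print("board at start",np.percentile(W[k],[1,50,99],axis=0).round(3))
```

```text
board now [[ 0.44  -0.258  0.032]
 [ 0.479 -0.117  0.136]
 [ 0.596  0.033  0.167]]
grip 239 [[ 0.484 -0.202  0.226]
 [ 0.52  -0.171  0.261]
 [ 0.64  -0.134  0.3  ]]
0.22 58 [ 0.517 -0.177  0.224] [ 0.625 -0.154  0.24 ]
0.24 59 [ 0.514 -0.177  0.24 ] [ 0.625 -0.157  0.26 ]
0.26 32 [ 0.512 -0.177  0.26 ] [ 0.625 -0.155  0.279]
0.28 90 [ 0.483 -0.203  0.28 ] [ 0.653 -0.129  0.3  ]
[0.5219999999999999, -0.166, 0.185] [359. 202.]
[0.622, -0.166, 0.185] [376. 182.]
[0.572, -0.216, 0.185] [384. 198.]
[0.572, -0.116, 0.185] [352. 185.]
board at start [[ 0.44  -0.258  0.029]
 [ 0.48  -0.123  0.135]
 [ 0.599  0.033  0.166]]
```

Run:
```python
import cv2
a=cv2.imread("pics/s1.png")[140:270,270:430];cv2.imwrite("pics/s1c.png",cv2.resize(a,None,fx=4,fy=4,interpolation=2))
```

```text
(no output)
```

View pics/s1c.png

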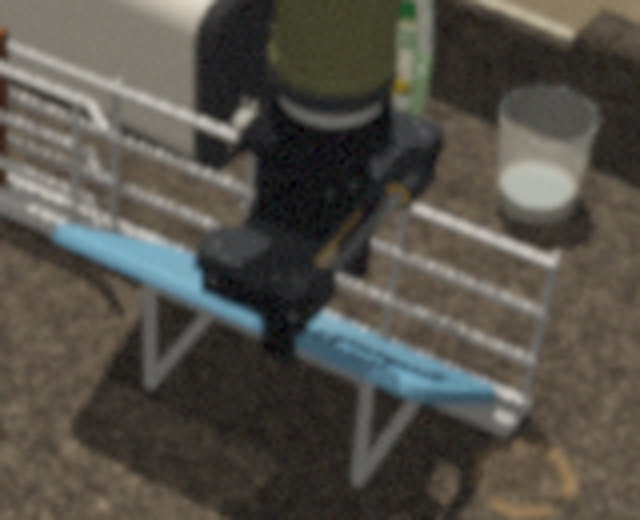

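The crop shows the front finger tip at (340,227) full-frame, higher than the TCP height implies, so it skimmed over the board. The board is unmoved. I'll check the true tip offset.

```bash
python3 - <<'E'
from h import *
d=ctrl.get_image("scene")
f=200/np.tan(np.radians(d["fov_y"]/2));K=np.array([[f,0,d["cx"]],[0,f,d["cy"]],[0,0,1]])
for x0,zz in((.469,(.128,.14,.15,.16)),(.572,(.185,.2,.21,.22))):
  for z in zz:
    print(x0,z,[cv2.projectPoints((RK.T@np.array([x0+e,-.166,z]))[None],np.array(d["rvec"],float),np.array(d["tvec"],float),K,None)[0].ravel().round(0).tolist() for e in(-.058,-.044)])
E
python3 go.py .46 -.166 .24 0
```

```text
0.469 0.128 [[337.0, 241.0], [340.0, 238.0]]
0.469 0.14 [[337.0, 238.0], [340.0, 235.0]]
0.469 0.15 [[337.0, 236.0], [340.0, 232.0]]
0.469 0.16 [[337.0, 233.0], [340.0, 230.0]]
0.572 0.185 [[357.0, 203.0], [360.0, 200.0]]
0.572 0.2 [[358.0, 199.0], [360.0, 196.0]]
0.572 0.21 [[358.0, 196.0], [360.0, 194.0]]
0.572 0.22 [[358.0, 194.0], [361.0, 191.0]]
now rack [ 571.  -166.   184.2] F rack [-0.4  0.4 -0.3] t 3.9 x-axis rack [-0.  1. -0.]
shift [ 1.00e-01 -1.11e+02 -5.58e+01] turn [-0.01  0.04  0.06]
```

Open finger tips sit about 25–30 mm short of the TCP. I'll back off, narrow the opening to 50 mm and come in lower.

```bash
python3 -m jog '[[[0,-15,-30,0,0,0,50],[0,-50,-35,0,0,0,50],[0,-85,-35,0,0,0,50],[0,-115,-35,0,0,0,50],[0,-132,-20,0,0,0,50],[0,-132,5,0,0,0,50],[0,-132,30,0,0,0,50],[0,-132,50,0,0,0,50],[0,-132,65,0,0,0,50],[0,-132,72,0,0,0,50]]]'
python3 go.py .46 -.166 .112 0
python3 -c "
from h import *
d,W=shot('scene','s4.png');i=d['image'][140:270,270:430];cv2.imwrite('pics/s4c.png',cv2.resize(i[:,:,::-1],None,fx=4,fy=4,interpolation=2))"
```

```text
time: 4.9
position: [0.4512, -0.1282, 0.1119]
tool_rot: [2.124, 2.314, 0.002]
ft_force: [0.7, -1.4, 10.2]
grip_width: 0.578
grip_force: 4.2
now rack [ 438.5 -166.3  111.9] F rack [ 0.6 -1.5 10.2] t 4.9 x-axis rack [-0.  1.  0.]
shift [ 0.3 21.5 -0.1] turn [ 0.07 -0.01  0.01]
```

View pics/s4c.png

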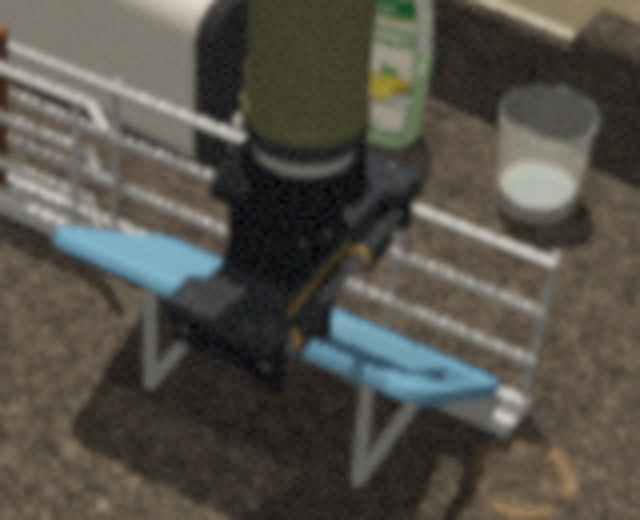

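The picture shows the front finger below the board's near edge, with the rear finger lightly touching the top face (10 N). Pushing now, with a slight lift.

```bash
python3 -m jog '[[[0,6,-4,0,0,0,50],[0,14,-4,0,0,0,50],[0,22,-4,0,0,0,50],[0,30,-6,0,0,0,50],[0,38,-11,0,0,0,50],[0,46,-17,0,0,0,50],[0,54,-23,0,0,0,50],[0,62,-29,0,0,0,50],[0,70,-34,0,0,0,50]]]'
python3 go.py .46 -.166 .112 0
python3 - <<'E'
from h import *
d,W=shot("scene","s5.png");W=W@RK.T;im=d["image"].astype(int)
k=(im[...,2]>im[...,0]+40)&(abs(W[...,0]-.55)<.2)&(abs(W[...,1]+.1)<.25)&(W[...,2]>.02)
print("board now",np.percentile(W[k],[1,50,99],axis=0).round(3))
E
```

```text
time: 5.85
position: [0.5218, -0.1219, 0.147]
tool_rot: [2.123, 2.315, 0.001]
ft_force: [-0.3, -0.0, 0.1]
grip_width: 0.576
grip_force: 0.0
now rack [ 509.4 -166.1  147. ] F rack [-0.3  0.   0.1] t 5.85 x-axis rack [-0.  1. -0.]
shift [  0.2 -49.4  34.9] turn [0.05 0.   0.04]
board now [[ 0.444 -0.256  0.028]
 [ 0.496 -0.114  0.121]
 [ 0.607  0.035  0.161]]
```

```bash
python3 -c "
import cv2
i=cv2.imread('pics/s5.png')[140:270,270:430];cv2.imwrite('pics/s5c.png',cv2.resize(i,None,fx=4,fy=4,interpolation=2))"
```

```text
(no output)
```

View pics/s5c.png

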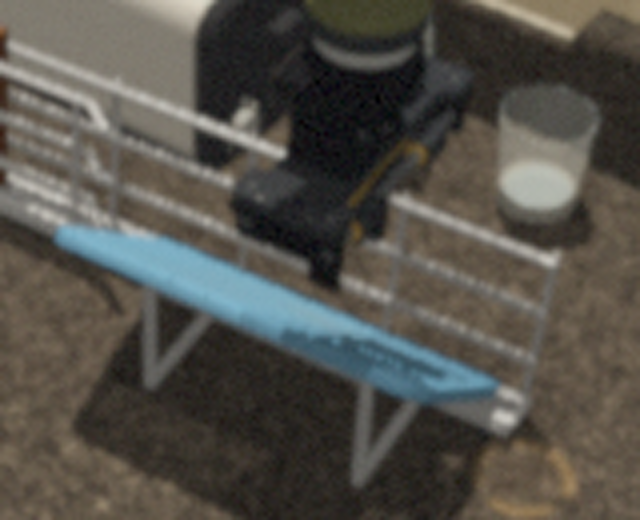

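Missed again: the finger is above the board at crop (325,285). I'll measure the actual tip from depth.

Run:
```python
from h import *
d,W=shot("scene","s6.png");W=W@RK.T
for u,v in((349,200),(350,204),(350,206),(351,208),(351,209),(351,210),(351,211),(352,212),(340,198),(330,196)):
    print(u,v,W[v,u].round(3),d["image"][v,u])
d,W=shot("wrist","w6.png");W=W@RK.T
k=np.isfinite(W[...,2])&(d["depth"]<.3);print("wrist near",k.sum(),np.percentile(W[k],[0,5,50,95,100],axis=0).round(3) if k.any() else 0, d["depth"].min(),d["fov_y"])
dt,W=shot("top","t6.png");W=W@RK.T
k=(abs(W[...,1]+.166)<.1)&(abs(W[...,0]-.51)<.11)&(W[...,2]>.19)&(W[...,2]<.3)
print("top",k.sum(),np.percentile(W[k],[1,50,99],axis=0).round(3))
```

```text
349 200 [ 0.417 -0.19   0.281] [18 21 23]
350 204 [ 0.424 -0.19   0.264] [28 26 30]
350 206 [ 0.423 -0.191  0.257] [20 28 29]
351 208 [ 0.476 -0.167  0.197] [21 21 20]
351 209 [ 0.476 -0.168  0.195] [26 27 27]
351 210 [ 0.478 -0.167  0.189] [34 34 31]
351 211 [ 0.476 -0.168  0.188] [55 51 41]
352 212 [ 0.656 -0.081 -0.002] [70 63 50]
340 198 [ 0.425 -0.161  0.268] [20 19 21]
330 196 [ 0.427 -0.131  0.259] [54 51 48]
wrist near 153124 [[ 0.422 -0.257  0.013]
 [ 0.444 -0.172  0.062]
 [ 0.511 -0.138  0.27 ]
 [ 0.614 -0.037  0.299]
 [ 0.817  0.007  0.305]] 0.0 64.76733991862208
top 269 [[ 0.524 -0.157  0.264]
 [ 0.577 -0.137  0.296]
 [ 0.602 -0.128  0.3  ]]
```

View pics/w6.png

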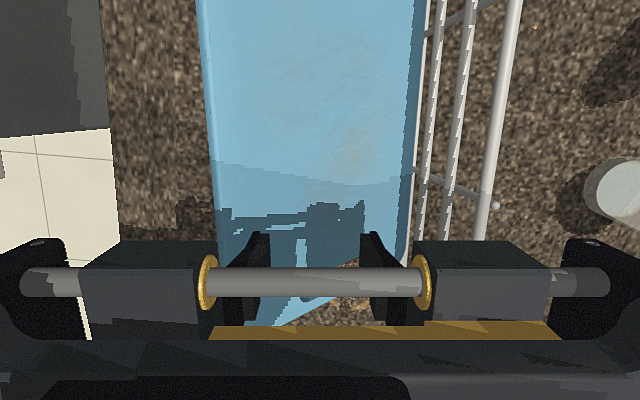

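Depth puts the front finger's real tip at z=0.187 when the TCP reads 0.147. The true tip is therefore 40 mm short of the stated TCP, which also explains both misses and the earlier contact. I'll redo this with that offset.

```bash
python3 -m jog '[[[0,-10,-8,0,0,0,87],[0,-25,-8,0,0,0,87],[0,-40,-8,0,0,0,87],[0,-46,-8,0,0,0,87],[0,-46,-8,0,0,0,87],[0,-46,10,0,0,0,87],[0,-46,28,0,0,0,87],[0,-46,45,0,0,0,87],[0,-46,57,0,0,0,87],[0,-46,57,0,0,0,87]]]'
python3 go.py .463 -.166 .09 0
```

```text
time: 7.05
position: [0.4738, -0.1257, 0.0876]
tool_rot: [-2.122, -2.314, 0.004]
ft_force: [0.4, -0.5, 0.2]
grip_width: 0.999
grip_force: 0.0
now rack [ 461.3 -165.8   87.6] F rack [ 0.4 -0.5  0.2] t 7.05 x-axis rack [-0.  1. -0.]
shift [-0.2  1.7 -2.4] turn [-0.18  0.01  0.04]
```

```bash
python3 -m jog '[[[0,10,0,0,0,0,87],[0,18,0,0,0,0,87],[0,25,-6,0,0,0,87],[0,32,-14,0,0,0,87],[0,40,-21,0,0,0,87]]]'
python3 go.py .463 -.166 .09 0
python3 - <<'E'
from h import *
d,W=shot("scene","s7.png");W=W@RK.T;im=d["image"].astype(int)
k=(im[...,2]>im[...,0]+40)&(abs(W[...,0]-.55)<.2)&(abs(W[...,1]+.1)<.25)&(W[...,2]>.02)
print("board now",np.percentile(W[k],[1,50,99],axis=0).round(3))
E
```

```text
time: 7.55
position: [0.5147, -0.1226, 0.1109]
tool_rot: [-2.123, -2.314, 0.001]
ft_force: [-3.1, -0.8, 0.7]
grip_width: 1.003
grip_force: 1.8
now rack [ 502.3 -166.3  110.9] F rack [-3.2 -0.6  0.7] t 7.55 x-axis rack [-0.  1.  0.]
shift [  0.3 -39.3  21. ] turn [-0.07 -0.    0.03]
board now [[ 0.416 -0.257  0.029]
 [ 0.465 -0.09   0.169]
 [ 0.608  0.033  0.225]]
```

```bash
python3 -m jog '[[[0,8,-6,0,0,0,87],[0,16,-13,0,0,0,87],[0,24,-19,0,0,0,87],[0,32,-24,0,0,0,87],[0,40,-29,0,0,0,87],[0,48,-33,0,0,0,87],[0,56,-37,0,0,0,87],[0,64,-40,0,0,0,87],[0,72,-42,0,0,0,87],[0,80,-44,0,0,0,87]]]'
python3 -m jog '[[[0,8,-2,0,0,0,87],[0,16,-3,0,0,0,87],[0,24,-4,0,0,0,87],[0,30,-5,0,0,0,87],[0,35,-5,0,0,0,87],[0,40,-5,0,0,0,87]]]'
python3 go.py .655 -.166 .16 0
python3 - <<'E'
from h import *
d,W=shot("scene","s8.png");W=W@RK.T;im=d["image"].astype(int)
k=(im[...,2]>im[...,0]+40)&(abs(W[...,0]-.55)<.2)&(abs(W[...,1]+.1)<.25)&(W[...,2]>.02)
Q=W[k];print("board now",np.percentile(Q,[1,50,99],axis=0).round(3))
for a in(.04,.08,.12,.16,.2):
    q=Q[abs(Q[:,2]-a)<.01];print(a,len(q),np.median(q[:,0]).round(4) if len(q) else 0)
E
```

```text
time: 8.6
position: [0.5954, -0.1153, 0.1542]
tool_rot: [2.123, 2.315, 0.001]
ft_force: [-1.9, 0.0, 0.8]
grip_width: 0.998
grip_force: 0.7
time: 9.2
position: [0.6347, -0.1121, 0.1591]
tool_rot: [2.123, 2.315, 0.0]
ft_force: [-0.3, 0.3, -0.5]
grip_width: 0.998
grip_force: 0.2
now rack [ 622.8 -166.1  159.1] F rack [-0.3  0.3 -0.5] t 9.2 x-axis rack [-0.  1.  0.]
shift [ 0.1 32.2 -0.9] turn [ 0.01 -0.    0.03]
board now [[ 0.538 -0.254  0.031]
 [ 0.583 -0.095  0.189]
 [ 0.696  0.054  0.265]]
0.04 115 0.5979
0.08 76 0.5935
0.12 52 0.5887
0.16 61 0.5846
0.2 202 0.5811
```

```bash
python3 -m jog '[[[0,6,0,0,0,0,87],[0,12,0,0,0,0,87],[0,18,0,0,0,0,87],[0,23,0,0,0,0,87],[0,28,0,0,0,0,87],[0,31,0,0,0,0,87],[0,31,0,0,0,0,87],[0,31,0,0,0,0,87]]]'
python3 go.py .610 -.166 .135 6
python3 - <<'E'
from h import *
d,W=shot("scene","s9.png");W=W@RK.T;im=d["image"].astype(int)
k=(im[...,2]>im[...,0]+40)&(abs(W[...,0]-.6)<.05)&(abs(W[...,1]+.1)<.25)&(W[...,2]>.02)
Q=W[k];print("board now",np.percentile(Q,[1,50,99],axis=0).round(3))
for a in(.04,.08,.12,.16,.2):
    q=Q[abs(Q[:,2]-a)<.01];print(a,len(q),np.median(q[:,0]).round(4) if len(q) else 0)
E
```

```text
time: 10.05
position: [0.6653, -0.1094, 0.1591]
tool_rot: [2.123, 2.315, 0.0]
ft_force: [-0.5, -0.7, 0.3]
grip_width: 1.0
grip_force: 0.0
now rack [ 653.4 -166.   159.1] F rack [-0.6 -0.6  0.3] t 10.05 x-axis rack [-0.  1.  0.]
shift [  0.1 -43.5  24.1] turn [6.01 0.   0.03]
board now [[ 0.592 -0.254  0.027]
 [ 0.606 -0.071  0.152]
 [ 0.621  0.036  0.226]]
0.04 327 0.5955
0.08 193 0.5993
0.12 163 0.603
0.16 199 0.6071
0.2 399 0.6113
```

The board now stands against the back rails, leaning 6°. Next I'll centre the gripper, tilt it and grip gently.

```bash
python3 -m jog '[[[0,-12,0,0,0,0,87],[0,-24,4,2,0,0,87],[0,-36,10,4,0,0,87],[0,-43,18,6,0,0,87],[0,-43,24,6,0,0,87],[0,-43,24,6,0,0,60],[0,-43,24,6,0,0,30]]]' 15
python3 go.py .610 -.166 .135 6
python3 -m jog '[[[0,0,0,0,0,0,8],[0,0,0,0,0,0,5],[0,0,0,0,0,0,5],[0,0,0,0,0,0,5]]]' 15
python3 go.py .610 -.166 .135 6
```

```text
time: 10.8
position: [0.6224, -0.1132, 0.1347]
tool_rot: [-2.074, -2.261, 0.119]
ft_force: [0.7, 0.2, -0.2]
grip_width: 0.891
grip_force: 0.0
now rack [ 610.4 -166.1  134.7] F rack [ 0.7  0.2 -0.2] t 10.8 x-axis rack [-0.  1. -0.]
shift [ 0.1 -0.4 -0.3] turn [-0.03  0.02  0.03]
time: 11.2
position: [0.6224, -0.1132, 0.1354]
tool_rot: [-2.074, -2.262, 0.118]
ft_force: [0.1, 1.0, 0.7]
grip_width: 0.538
grip_force: 0.0
now rack [ 610.4 -166.1  135.4] F rack [0.2 1.  0.7] t 11.2 x-axis rack [-0.  1.  0.]
shift [ 0.1 -0.4  0.5] turn [ 0.03 -0.    0.03]
```

```bash
python3 -m jog '[[[0,0,0,0,0,0,5],[0,0,0,0,0,0,5],[0,0,0,0,0,0,5],[0,0,0,0,0,0,5],[0,0,0,0,0,0,5],[0,0,0,0,0,0,5],[0,0,0,0,0,0,5]]]' 25
python3 go.py .610 -.166 .135 6
```

```text
time: 11.9
position: [0.6226, -0.1132, 0.1351]
tool_rot: [-2.075, -2.262, 0.118]
ft_force: [0.8, 0.5, -1.3]
grip_width: 0.152
grip_force: 25.0
now rack [ 610.6 -166.1  135.1] F rack [ 0.9  0.5 -1.3] t 11.9 x-axis rack [-0.  1. -0.]
shift [ 0.1 -0.6  0.2] turn [0.03 0.01 0.02]
```

```bash
python3 -m jog '[[[4,0,0,0,0,0,5],[12,0,0,0,0,0,5],[20,0,0,0,0,0,5],[28,0,0,0,0,0,5],[36,0,0,0,0,0,5],[44,0,0,0,0,0,5],[52,0,0,0,0,0,5],[60,0,0,0,0,0,5],[68,0,0,0,0,0,5],[76,0,0,0,0,0,5]]]' 35
python3 go.py .610 -.166 .135 6
python3 -m jog '[[[10,0,0,0,0,0,5],[20,0,0,0,0,0,5],[30,0,0,0,0,0,5],[40,0,0,0,0,0,5],[50,0,0,0,0,0,5],[58,0,0,0,0,0,5],[62,0,0,0,0,0,5],[62,0,0,0,0,0,5]]]' 35
python3 go.py .610 -.166 .135 6
python3 - <<'E'
from h import *
for n in("scene","top"):
    d,W=shot(n,n+"10.png");W=W@RK.T;im=d["image"].astype(int)
    k=(im[...,2]>im[...,0]+40)&(abs(W[...,0]-.61)<.03)&(abs(W[...,1])<.25)&(W[...,2]>.02)
    print(n,"board",np.percentile(W[k],[.3,1,50,99,99.7],axis=0).round(3))
    k=(im[...,0]>im[...,2]*1.5)&(W[...,2]>.06)&(W[...,2]<.19)&(abs(W[...,0]-.61)<.03)&(abs(W[...,1]-.2)<.07)
    print("plate",k.sum(),np.percentile(W[k],[2,10,50,90,98],axis=0)[:,1].round(4))
E
```

```text
time: 12.9
position: [0.6157, -0.0377, 0.1353]
tool_rot: [-2.075, -2.262, 0.12]
ft_force: [0.6, -5.2, 0.1]
grip_width: 0.149
grip_force: 35.0
now rack [610.2 -90.3 135.3] F rack [ 0.1 -5.3  0.1] t 12.9 x-axis rack [-0.  1. -0.]
shift [-75.7  -0.2   0.4] turn [0.   0.07 0.01]
time: 13.7
position: [0.6103, 0.0257, 0.1352]
tool_rot: [-2.072, -2.262, 0.118]
ft_force: [-0.1, -0.8, -0.1]
grip_width: 0.145
grip_force: 35.0
now rack [610.2 -26.7 135.2] F rack [-0.1 -0.8 -0.1] t 13.7 x-axis rack [-0.  1.  0.]
shift [-1.393e+02 -5.000e-01  1.000e-01] turn [-0.01 -0.05  0.12]
scene board [[ 0.589 -0.117  0.025]
 [ 0.59  -0.116  0.027]
 [ 0.607  0.029  0.168]
 [ 0.621  0.174  0.226]
 [ 0.624  0.177  0.227]]
plate 61 [0.1971 0.1992 0.2022 0.205  0.2068]
top board [[ 0.598 -0.115  0.073]
 [ 0.599 -0.114  0.075]
 [ 0.615  0.108  0.224]
 [ 0.624  0.176  0.23 ]
 [ 0.625  0.177  0.231]]
plate 73 [0.1989 0.1995 0.2015 0.2067 0.2086]
```

```bash
python3 -m jog '[[[4,0,0,0,0,0,5],[8,0,0,0,0,0,5],[11,0,0,0,0,0,5],[13,0,0,0,0,0,5],[14,0,0,0,0,0,5],[15,0,0,0,0,0,5]]]' 35
for i in 1; do python3 go.py .61 -.026 .135 6; done
python3 -m jog '[[[0.5,0,0,0,0,0,5],[1,0,0,0,0,0,5],[1.5,0,0,0,0,0,5],[2,0,0,0,0,0,5]]]' 35; python3 go.py .61 -.026 .135 6
```

```text
time: 14.4
position: [0.6093, 0.0372, 0.1354]
tool_rot: [-2.078, -2.26, 0.12]
ft_force: [1.0, -5.1, 1.7]
grip_width: 0.148
grip_force: 35.0
now rack [610.2 -15.2 135.4] F rack [ 0.6 -5.2  1.7] t 14.4 x-axis rack [ 0.  1. -0.]
shift [-10.8  -0.1   0.5] turn [ 0.01  0.1  -0.09]
time: 14.8
position: [0.6091, 0.0391, 0.1354]
tool_rot: [-2.078, -2.26, 0.12]
ft_force: [0.9, -4.9, 1.3]
grip_width: 0.147
grip_force: 35.0
now rack [610.2 -13.2 135.4] F rack [ 0.5 -5.   1.3] t 14.8 x-axis rack [ 0.  1. -0.]
shift [-12.8  -0.2   0.5] turn [ 0.02  0.1  -0.1 ]
```

```bash
python3 -m jog '[[[0.5,0,0,0,0,0,5],[1,0,0,0,0,0,5],[1.5,0,0,0,0,0,5],[2,0,0,0,0,0,5]]]' 35|grep -E "pos|ft"; python3 -m jog '[[[0.5,0,0,0,0,0,5],[1,0,0,0,0,0,5]]]' 35|grep -E "pos|ft"; python3 -m jog '[[[0.5,0,0,0,0,0,5],[1,0,0,0,0,0,5]]]' 35|grep -E "pos|ft"
```

```text
position: [0.609, 0.0411, 0.1354]
ft_force: [1.0, -5.6, 1.5]
position: [0.6089, 0.0421, 0.1354]
ft_force: [1.3, -5.1, 1.4]
position: [0.6088, 0.0431, 0.1354]
ft_force: [1.7, -5.3, 2.2]
```

```bash
python3 -m jog '[[[0.5,0,0,0,0,0,5],[1,0,0,0,0,0,5]]]' 35|grep -E "pos|ft"
python3 - <<'E'
from h import *
for n in("scene","top"):
    d,W=shot(n,n+"11.png");W=W@RK.T;im=d["image"].astype(int)
    k=(im[...,2]>im[...,0]+40)&(abs(W[...,0]-.61)<.03)&(abs(W[...,1])<.25)&(W[...,2]>.02)
    print(n,"board",np.percentile(W[k],[.3,1,50,99,99.7],axis=0)[:,1:].round(4).tolist())
    k=(im[...,0]>im[...,2]*1.5)&(W[...,2]>.06)&(W[...,2]<.19)&(abs(W[...,0]-.61)<.03)&(abs(W[...,1]-.2)<.07)
    print("plate",k.sum(),np.percentile(W[k],[2,10,50,90,98],axis=0)[:,1].round(4))
E
```

```text
position: [0.6087, 0.0433, 0.1355]
ft_force: [1.5, -7.8, 2.0]
scene board [[-0.0988, 0.0259], [-0.0978, 0.0279], [0.0497, 0.1712], [0.1909, 0.2261], [0.1934, 0.2269]]
plate 38 [0.1983 0.1998 0.2023 0.2053 0.2063]
top board [[-0.0983, 0.0741], [-0.0966, 0.0751], [0.1306, 0.2239], [0.1937, 0.2305], [0.1949, 0.2311]]
plate 47 [0.1989 0.1996 0.2027 0.2071 0.2093]
```

```bash
python3 -m jog '[[[0.3,0,0,0,0,0,5],[0.3,0,0,0,0,0,5]]]' 35|grep -E "pos|ft";python3 -m jog '[[[0.4,0,0,0,0,0,5],[0.4,0,0,0,0,0,5]]]' 35|grep -E "pos|ft"
```

```text
position: [0.6087, 0.0433, 0.1355]
ft_force: [1.7, -8.1, 1.5]
position: [0.6087, 0.0433, 0.1355]
ft_force: [1.6, -8.1, 1.6]
```

```bash
python3 -m jog '[[[0.5,0,0,0,0,0,5],[1,0,0,0,0,0,5]]]' 35|grep -E "pos|ft"; python3 go.py .61 -.026 .135 6
```

```text
position: [0.6086, 0.0433, 0.1356]
ft_force: [0.9, -10.8, 1.1]
now rack [610.1  -9.  135.6] F rack [ -0.  -10.9   1.1] t 16.5 x-axis rack [ 0.  1. -0.]
shift [-17.    0.    0.7] turn [ 0.02  0.24 -0.22]
```

Contact is confirmed: force is up about 6 N over friction and the arm has stopped. I'll relieve the push, release and lift clear.

```bash
python3 -m jog '[[[-0.7,0,0,0,0,0,5],[-1.3,0,0,0,0,0,5],[-1.3,0,0,0,0,0,30],[-1.3,0,0,0,0,0,50],[-1.3,0,0,0,0,0,50],[-1.3,0,0,0,0,0,50],[-1.3,0,0,0,0,0,50]]]'
python3 -m jog '[[[0,0,-10,0,0,0,50],[0,0,-30,0,0,0,50],[0,0,-60,0,0,0,50],[0,0,-90,0,0,0,50],[0,0,-120,0,0,0,50],[0,0,-120,0,0,0,50],[0,0,-120,0,0,0,50]]]'|grep -E "pos|ft|width"
python3 - <<'E'
from h import *
for n in("scene","top"):
    d,W=shot(n,n+"12.png");W=W@RK.T;im=d["image"].astype(int)
    k=(im[...,2]>im[...,0]+40)&(abs(W[...,0]-.61)<.03)&(abs(W[...,1])<.25)&(W[...,2]>.02)
    print(n,"board",np.percentile(W[k],[.3,1,50,99,99.7],axis=0).round(4).tolist())
    k=(im[...,0]>im[...,2]*1.5)&(W[...,2]>.06)&(W[...,2]<.19)&(abs(W[...,0]-.61)<.03)&(abs(W[...,1]-.2)<.07)
    print("plate",k.sum(),np.percentile(W[k],[2,10,50,90,98],axis=0)[:,1].round(4))
i=cv2.imread("pics/scene12.png")[130:290,210:420];cv2.imwrite("pics/fin.png",cv2.resize(i,None,fx=3.5,fy=3.5,interpolation=2))
E
```

```text
time: 17.2
position: [0.6083, 0.0473, 0.1351]
tool_rot: [-2.073, -2.262, 0.118]
ft_force: [0.4, 0.6, 0.9]
grip_width: 0.512
grip_force: 0.0
position: [0.6215, 0.0476, 0.2555]
ft_force: [-0.6, 0.1, -0.8]
grip_width: 0.575
scene board [[0.5898, -0.0988, 0.0264], [0.5908, -0.0975, 0.0288], [0.6094, 0.0393, 0.178], [0.6242, 0.1907, 0.2261], [0.6257, 0.1936, 0.2275]]
plate 40 [0.1995 0.1999 0.202  0.2054 0.2066]
top board [[0.6001, -0.0986, 0.0742], [0.6005, -0.0983, 0.0749], [0.6166, 0.1431, 0.2219], [0.6271, 0.1935, 0.2297], [0.6273, 0.1951, 0.2299]]
plate 50 [0.1988 0.1997 0.2026 0.2067 0.2091]
```

View pics/fin.png

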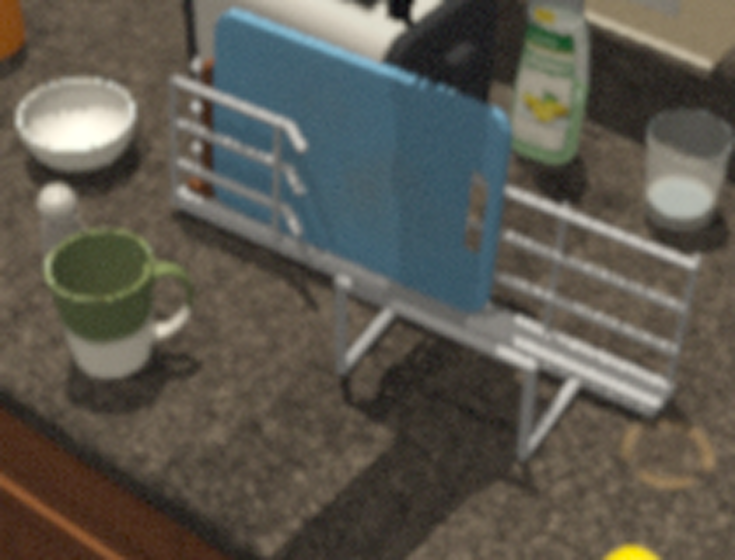

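The picture shows the board upright in the slot, its left edge at crop x≈215 right against the brown plate (200–213), with its lower edge in the gutter. The mug, salt and lemon look unmoved.

```bash
python3 -c "
from bench import ctrl
print(ctrl.close_job())"
```

```text
the job is handed in; nothing more can be done
None
```

I handed the job in with the board upright in the slot and resting against the end plate; the plate, mug, salt shaker and lemon look unmoved in the final images, and the hand-in gave no verdict.

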